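# Lock the bottle caddy's gate with the quick-release pin

### The job

Lock the bottle caddy's gate bar: take the T-handled quick-release pin from the pin stand by squeezing its two side buttons, slide it down through the aligned holes of the fork and the bar until its shoulder sits on the fork, and let go so that the buttons spring out and the locking balls hold it. Leave the plain round-knobbed pin where it is in the stand.

Things in the scene. Friction and masses are not known exactly. Their poses are not given: they have to be found in the camera images.
- lock_pin_grip (a point): T-handled ball-lock pin, loose, 0.18 kg, upright in a bore of the pin stand. Point: handle centre. z up. Black handle 70 mm along x, 20 along y, 28 high. On its two y faces are steel buttons, 26 mm wide, 20 high, centred at this height; 36 mm over both when free, 22 squeezed. Gripping across y from above squeezes both; 5 N bottoms them, 10 to 25 N is a good grip.
- lock_pin: The same pin; origin at the underside of its 40 mm round shoulder (rests on the stand), 30 mm below the handle centre. Below it the 16 mm shank reaches 58 mm down, the last 14 tapering to 6 mm. Locking balls 49 mm below the shoulder on the y sides: 28 mm over both when free (blocked by the 24 mm bores, in or out), inside the shank when squeezed.
- pin_button (a joint): Travel of the pin's two side buttons (they move together), m: 0 = sprung out, balls locked; 0.007 = squeezed fully in, balls withdrawn.
- fork_hole (a point): Centre of the hole mouth on the flat top (56 x 70 mm) of the fork, right end of the bottle caddy, 71 mm above the worktop; z up, y along the gate bar to its pivot. 24 mm vertical hole through cheek (10 mm), bar end (12 mm, 27 mm hole, up to 5 mm side play) and cheek, 36 mm in all, 27 mm free below. Nothing above it; the pin fits at any yaw. Bottles, 135 mm high, are 95 mm away.
- plain_pin_grip (a point): Plain pin, the other one in the stand, 120 mm from the T-handled pin: same shank and shoulder but a round black knob (34 mm diameter, 28 mm high), no buttons or balls. Point: knob centre, 30 mm above the shoulder's underside. Its top is 114 mm above the worktop: carry the other pin's tip clear over it. Stays where it is.
- pin_stand: Aluminium stand on the worktop, 62 x 200 mm, origin under its centre, long along y. Its top plate (20 mm thick, top 70 mm above the worktop) has two 24 mm bores at y = +60 and -60 mm; a pin hangs in each by its shoulder, in either order. A pin must rise 60 mm to come out.
Mind the look-alikes: they are no part of the job. What is shaped like the lock_pin but orange or yellow is not meant.

How it is judged:
On the way, in this order (a step that is already met when the one before it is completed fails the run):
1. the quick-release pin is lifted out of the stand with its buttons squeezed (height (world z) of lock_pin_grip above 0.14 m and value of joint pin_button above 0.005 m), for 0.1 s.
2. the pin is slid down through the fork and the bar, buttons still squeezed (z of lock_pin_grip in the frame of fork_hole below 0.042 m and horizontal distance between lock_pin_grip and fork_hole below 0.012 m and value of joint pin_button above 0.005 m), for 0.1 s.
At the end, for the whole second after the job is handed in: The quick-release pin stands through fork and gate bar, shoulder on the fork's top (within 4 mm), within 10 mm of the hole's axis and 10 degrees of upright, buttons sprung out (within 1.5 mm), at rest and let go; the plain pin is within 20 mm of where it stood (z of lock_pin_grip in the frame of fork_hole below 0.034 m and horizontal distance between lock_pin_grip and fork_hole below 0.01 m and angle between lock_pin_grip's own z axis and vertical below 0.17 rad and value of joint pin_button below 0.0015 m and linear speed of lock_pin below 0.02 m/s and distance of plain_pin_grip from where it was at the start of the episode below 0.02 m); the robot touches nothing.
It also fails if it takes over 48 s, if anything falls off the work surface, if the arm or the gripper's body presses on something with over 40 N, if the wrist force passes 120 N, or if a joint passes its speed limit or range.

### The arm

A 7-joint arm with a two-finger parallel gripper is mounted at the origin on a cart in front of the work surface, level with it; the furniture and walls round the work are solid. World frame = base frame: x ahead of the robot, y to its left, z up, the work surface at z = 0. Lengths are in m, angles in rad, forces in N, time in s.
With the tool pointing down it reaches from about 0.4 to 0.85 m from the base axis. Payload 4.5 kg.
Tool frame: the origin (TCP) lies on the centre line of the jaws, within the pads' length; the fingertips stand r.tcp_to_tips ahead of it and the grasp point (between the pads) lies 11 mm behind it (r.tcp_to_tips is the distance from the TCP to the fingertips, in m); y points along the fingers, x is the direction in which the jaws open and shut, and the axes are right-handed (so a half turn about y gives the same grasp; the last joint's range is limited). The gripper opens to 88 mm and grips with 3 to 60 N. Pads are 18 mm wide; open, the fingers measure 123 mm over their backs; the gripper's body (75 mm by 187 mm) begins 45 mm behind the grasp point.
Start: joints at [1.16, 0.689, -0.195, 1.565, 0.157, 0.902, -0.215], TCP at [0.269, -0.564, 0.247] pointing down, gripper open.
Joint ranges: [-3.01, 3.01], [-0.46, 2.08], [-1.47, 1.51], [0.13, 2.56], [-1, 4.14], [0.04, 2.09], [-2.66, 2.66]. Speed limits (rad/s): [2.57, 2.57, 3.14, 3.14, 3.14, 3.14, 3.14].

### API

Orientations are given as a unit quaternion [x, y, z, w].
In Python, from plant import r gives the robot as it stands. The module is installed in compiled form; this text tells all that it offers.
- The arm moves only by the shell command python3 -m inch 'ROWS' [OPENING] [FORCE]. ROWS is text: rows parted by semicolons, each of 4 numbers parted by spaces: the shift along the tool's x, y, z in mm, then the turn about the tool's y in degrees. In form: x y z spin; .... A call has 1 to 10 rows; each row is the pose to reach, as a shift and turn from the pose commanded when the call began, along the tool's axes at that moment; what a row does not reach only later rows make up. A row lasts 1/10 s, in which the tool goes at most 50 mm and 8.59 degrees, less where a joint would pass 70% of its speed; a pose out of reach is approached as far as the arm can. A call with a gripper value outside its range is refused whole. OPENING is the gripper command: -1 is shut, 1 is fully open, values between are in proportion, set as the call begins (- or left out, the last holds). The fingers move at their own pace and stop on an object; FORCE is the grip in N (left out, the last holds). Time passes only in rows, so rows that repeat a pose let the fingers close. It gives the time, the measured TCP pose, the force and the opening at its end, in the units of the state.
- r.get_state(): the state, without advancing time (a new reading comes with each control period).
- r.snapshot(name): name is "side" or "top" or "wrist"; returns a dict with "frame" (400x640x3 uint8, red, green, blue), "intrinsics" (3x3 intrinsics, pixels), "R" (3x3) and "t" (3): a world point X has camera coordinates R X + t. Camera axes: x right, y down, z forward; pixel columns grow to the right and rows downward; lengths in m; the calibration is good to about 2 mm. The wrist camera is an equidistant fisheye: a pixel r from the principal point sees the ray r / f radians off the axis. A picture is of the moment at which its call begins. There is no depth.
- r.finish_job(): hands the job in, once; it reports no verdict.
Trained networks look in the newest picture that a camera, given by its name, has taken for a name from the list of things; names that differ only in an ending like _2 or _b are one class to them, and where a whole thing is asked for, a point or a joint stands for the part that bears it (a point fixed in the world has none). Each returns a list of dicts, best first, with "p" (0 to 1); they miss things now and then, are a little off and sometimes report something else, mostly with a low value. They report only what shows in the picture. A call takes as long as a camera call. They do not tell look-alikes from the thing itself.
- r.trace(camera, name): "region" (400x640 bool, what is visible of it) and "centre" ([row, column] in pixels, amid what is visible of it).
- r.tip_of(camera, name): "centre" ([row, column] in pixels: a listed point, or the origin of a listed thing).
The state is a dict: "clock": time; "q": joint angles; "qd": joint speeds; "joint_torque": joint torques, N m; "tool_pos": TCP position; "eef_rot": TCP orientation; "contact_force": force on the tool from outside, world axes, zero at the start; "moment": the same for the moment, N m; "opening": opening from 0.0 (shut) to 1.0 (fully open).
Only numpy, scipy, OpenCV 4.12 (cv2) and the standard library are available. Lean on these libraries where they do the work, as an engineer would, in place of code of your own. Each camera call takes 0.05 s, during which the arm holds its last target.

## Working session

There is one attempt and no reset: what is moved stays moved. The work goes in short steps, Python scripts to look and compute and a shell command to move; the robot and the scene stay as the last step left them, time stands still between calls to the robot, and variables do not carry over. Pictures are saved under pics/ and viewed, and the job is handed in when it is done.

```bash
mkdir -p pics; ls; cat > h.py <<'E'
from plant import r
import numpy as np, cv2
from scipy.spatial.transform import Rotation as Ro
def snap(c,fn):
    s=r.snapshot(c); cv2.imwrite('pics/'+fn,s['frame'][:,:,::-1]); return s
def ray(s,rc,fish):
    K=np.array(s['intrinsics']);R=np.array(s['R']);t=np.array(s['t'])
    x=(rc[1]-K[0,2])/K[0,0];y=(rc[0]-K[1,2])/K[1,1]
    if fish:
        th=np.hypot(x,y); d=np.array([x/th*np.sin(th),y/th*np.sin(th),np.cos(th)]) if th>1e-9 else np.array([0,0,1.])
    else: d=np.array([x,y,1.])
    d/=np.linalg.norm(d); return -R.T@t, R.T@d
def proj(s,X,fish):
    K=np.array(s['intrinsics']);c=np.array(s['R'])@X+np.array(s['t'])
    if fish:
        rr=np.hypot(c[0],c[1]);th=np.arctan2(rr,c[2]);u=c[:2]/rr*th
    else:u=c[:2]/c[2]
    return [K[1,1]*u[1]+K[1,2],K[0,0]*u[0]+K[0,2]]
def tri(rays):
    A=np.zeros((3,3));b=np.zeros(3)
    for o,d in rays:
        P=np.eye(3)-np.outer(d,d);A+=P;b+=P@o
    X=np.linalg.solve(A,b)
    return X,[float(np.linalg.norm((np.eye(3)-np.outer(d,d))@(X-o))) for o,d in rays]
def atz(ry,z):
    o,d=ry; return o+d*(z-o[2])/d[2]
E
python3 - <<'E'
from h import *
np.set_printoptions(precision=4,suppress=True)
st=r.get_state();print(st['clock'],st['tool_pos'],st['eef_rot'],st['opening'],r.tcp_to_tips)
print(Ro.from_quat(st['eef_rot']).as_matrix())
for c in('side','top','wrist'):
    s=snap(c,c+'0.png');print(c,np.array(s['intrinsics']).tolist(),-np.array(s['R']).T@s['t'])
    for n in('lock_pin_grip','lock_pin','fork_hole','plain_pin_grip','pin_stand'):
        print(c,n,[(np.round(x['centre'],1).tolist(),round(x['p'],2)) for x in r.tip_of(c,n)])
E
```

```text
pics
0.0 [ 0.2686 -0.5637  0.2459] [-0.5977  0.3779 -0.3768  0.5983] 0.9984506536576355 0.008
[[ 0.4303 -0.0009  0.9027]
 [-0.9027  0.0015  0.4303]
 [-0.0018 -1.     -0.0002]]
side [[361.36350102344, 0.0, 317.19273725046605], [0.0, 361.36350102344, 197.65018707568885], [0.0, 0.0, 1.0]] [ 0.5229 -0.8034  0.5969]
side lock_pin_grip [([205.6, 290.7], 0.73), ([258.3, 364.9], 0.68)]
side lock_pin [([214.1, 287.5], 0.95), ([267.4, 366.0], 0.86), ([213.6, 337.4], 0.77)]
side fork_hole [([169.6, 304.6], 0.75)]
side plain_pin_grip [([244.7, 289.2], 0.94)]
side pin_stand [([255.9, 293.5], 0.59)]
top [[375.6346608932145, 0.0, 315.0388442777296], [0.0, 375.6346608932145, 197.13606245684224], [0.0, 0.0, 1.0]] [ 0.4461 -0.117   0.9436]
top lock_pin_grip [([160.7, 396.9], 0.93), ([179.8, 322.4], 0.87), ([231.9, 337.6], 0.81)]
top lock_pin [([227.6, 335.1], 0.84), ([163.8, 395.8], 0.7), ([182.7, 324.1], 0.69)]
top fork_hole [([217.9, 247.0], 0.81)]
top plain_pin_grip [([226.7, 387.3], 0.78)]
top pin_stand [([227.8, 356.8], 0.66)]
wrist [[309.70691628693146, 0.0, 315.2447953343428], [0.0, 309.70691628693146, 203.78258287377705], [0.0, 0.0, 1.0]] [ 0.3446 -0.5272  0.3835]
wrist lock_pin_grip []
wrist lock_pin []
wrist fork_hole []
wrist plain_pin_grip []
wrist pin_stand []
```

View pics/side0.png

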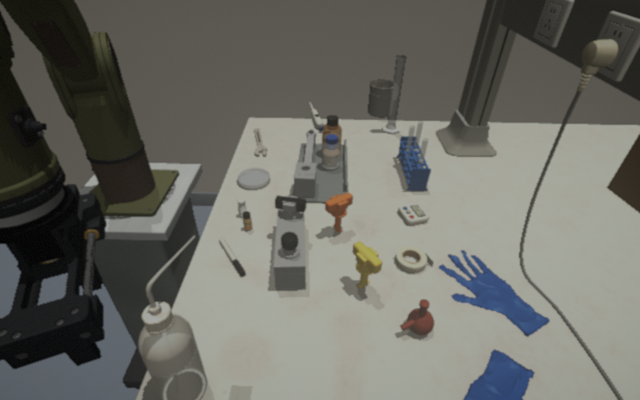

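View pics/top0.png

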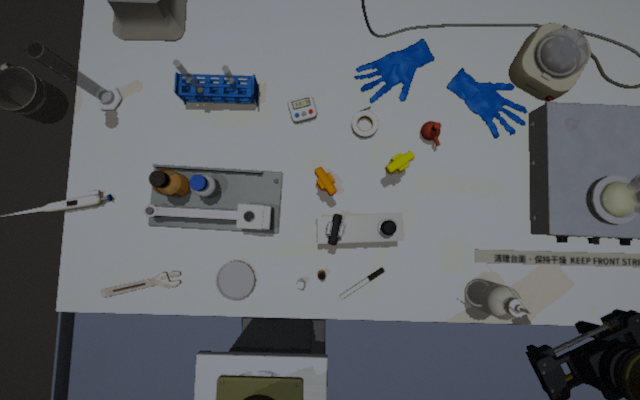

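```bash
python3 - <<'E'
import cv2
a=cv2.imread('pics/side0.png')[130:300,220:420];b=cv2.imread('pics/top0.png')[130:260,220:420]
cv2.imwrite('pics/side0c.png',cv2.resize(a,None,fx=3.5,fy=3.5,interpolation=2));cv2.imwrite('pics/top0c.png',cv2.resize(b,None,fx=4,fy=4,interpolation=2))
E
```

```text
(no output)
```

View pics/side0c.png

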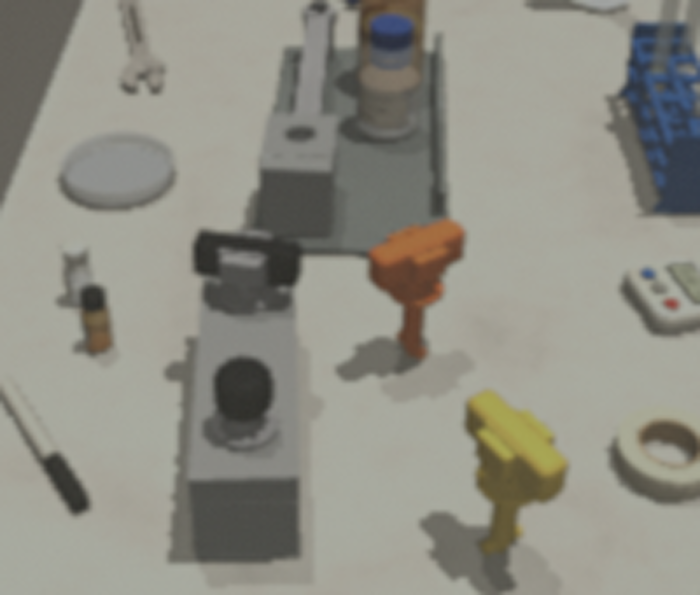

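View pics/top0c.png

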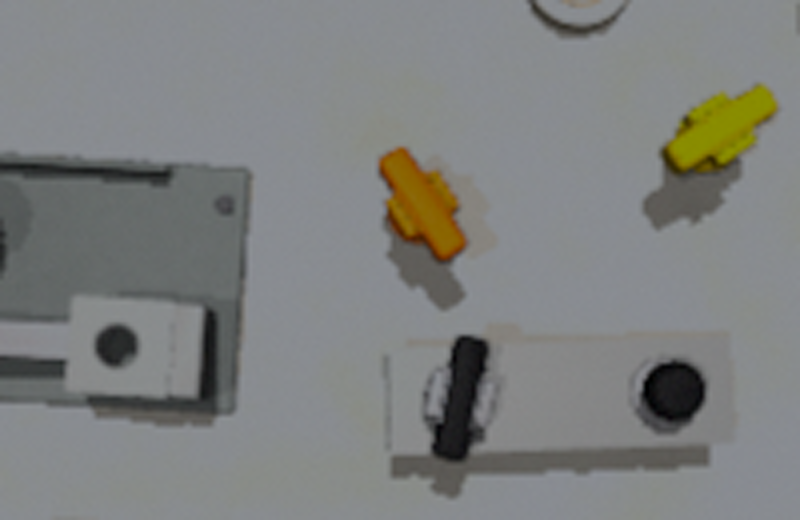

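The black T-pin is in the stand, at top (335,229) and side (291,204). The plain knob is at top (388,227) and the fork hole at top (249,216), side (305,168). The orange and yellow T-pins are decoys.

```bash
python3 - <<'E'
from h import *
np.set_printoptions(precision=4,suppress=True)
S={c:r.snapshot(c) for c in('side','top')}
P={}
for n,sp,tp in(('lock_pin_grip',(290,205),(335,230)),('plain_pin_grip',(289,245),(388,227)),('fork_hole',(305,168),(249,216))):
    rs=[]
    for c,pp in(('side',sp),('top',tp)):
        l=[x for x in r.tip_of(c,n) if np.hypot(x['centre'][1]-pp[0],x['centre'][0]-pp[1])<12]
        m=[x for x in r.trace(c,n) if np.hypot(x['centre'][1]-pp[0],x['centre'][0]-pp[1])<14] if n!='fork_hole' else []
        print(n,c,[(x['centre'],x['p']) for x in l],[x['centre'] for x in m])
        rs.append(ray(S[c],l[0]['centre'] if l else pp[::-1],False))
        if n=='lock_pin_grip' and m:
            cv2.imwrite('pics/m_%s.png'%c,m[0]['region'].astype(np.uint8)*255)
    print(tri(rs), atz(rs[1],{'f':.071,'l':.1,'p':.1}[n[0]]),atz(rs[0],{'f':.071,'l':.1,'p':.1}[n[0]]))
# by eye
for n,sp,tp in(('fork',(130/3.5+130,300/3.5+220),(345/4+130,117/4+220)),('lock ends top',None,None)):
    if sp: rs=[ray(S['side'],sp,0),ray(S['top'],tp,0)];print(n,tri(rs),atz(rs[1],.071))
# handle dir: top face dark pixels
f=S['top']['frame'].astype(int).sum(2); m=np.zeros_like(f,bool); m[208:250,320:352]=f[208:250,320:352]<150
yx=np.argwhere(m); w=np.array([atz(ray(S['top'],p,0),.114)[:2] for p in yx]);c=w.mean(0);print(len(yx),c,yx.mean(0))
u=np.linalg.svd(w-c)[2][0];print('dir',u,np.degrees(np.arctan2(u[1],u[0])))
E
```

```text
lock_pin_grip side [([205.5, 289.1], 0.57)] [[204.1, 291.2]]
lock_pin_grip top [([228.1, 335.2], 0.69)] [[231.3, 334.5]]
(array([ 0.4579, -0.1657,  0.0939]), [0.0019956437090152914, 0.0019956437090152593]) [ 0.4598 -0.1651  0.1   ] [ 0.4567 -0.1736  0.1   ]
plain_pin_grip side [([242.1, 289.1], 0.76)] [[244.1, 290.4]]
plain_pin_grip top [([225.1, 386.9], 0.5)] []
(array([ 0.4675, -0.2824,  0.0933]), [0.0023094545212400896, 0.0023094545212401078]) [ 0.4696 -0.2809  0.1   ] [ 0.4659 -0.2896  0.1   ]
fork_hole side [([167.8, 308.8], 0.57)] []
fork_hole top [([219.2, 250.2], 0.87)] []
(array([0.4843, 0.0316, 0.0695]), [0.00877513982309761, 0.008775139823097515]) [0.4755 0.0308 0.071 ] [0.4931 0.0305 0.071 ]
fork (array([0.4834, 0.0334, 0.0709]), [0.0011647487743555046, 0.0011647487743554963]) [0.4823 0.0333 0.071 ]
235 [ 0.4567 -0.1634] [229.383  334.7532]
dir [-0.9845  0.1752] 169.91030153277384
```

View pics/wrist0.png

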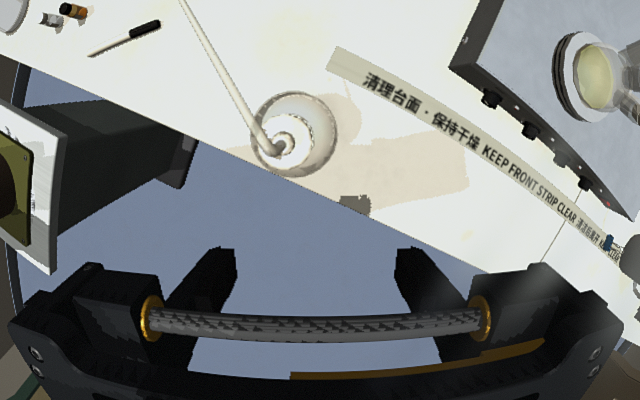

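```bash
python3 - <<'E'
from h import *
np.set_printoptions(precision=4,suppress=True)
S={c:r.snapshot(c) for c in('side','top')}
for sp,tp in(((313,158),(300,497)),((238,193),(311,527)),((316,157),(305,515))):print(tri([ray(S['side'],sp,0),ray(S['top'],tp,0)]))
M=Ro.from_quat(r.get_state()['eef_rot']).as_matrix();p=r.get_state()['tool_pos']
print(r.get_state()['clock'],M.T@(np.array([.458,-.165,.24])-p)*1000)
E
```

```text
(array([ 0.3117, -0.4993,  0.1609]), [0.009931545394587576, 0.009931545394587587])
(array([ 0.3456, -0.4779,  0.2875]), [0.02133368162385453, 0.021333681623854482])
(array([ 0.3147, -0.5205,  0.1837]), [0.0014952209390387001, 0.0014952209390387047])
1.6 [-279.0303    6.7209  342.4141]
```

Squeeze bottle with its spout (up to about z 0.29) is ahead of the tool at wrist (285,135), so I rise first and then cross over.

```bash
python3 -m inch '0 -50 0 0; 0 -100 0 0; 0 -150 0 0; -28 -150 34 6; -63 -150 77 12; -98 -150 120 18; -133 -150 163 24; -168 -150 206 30; -203 -150 249 35.6; -238 -150 292 35.6' 1 15
```

```text
clock: 2.6
tool_pos: [0.4166, -0.2513, 0.397]
eef_rot: [0.453, -0.542, 0.543, -0.453]
contact_force: [0.8, 0.3, -1.0]
opening: 0.996
```

```bash
python3 - <<'E'
from h import *
np.set_printoptions(precision=4,suppress=True)
st=r.get_state();M=Ro.from_quat(st['eef_rot']).as_matrix();p=st['tool_pos'];print(M)
print(r.get_state()['clock'],M.T@(np.array([.458,-.165,.24])-p)*1000)
E
```

```text
[[-0.1779  0.0005  0.984 ]
 [-0.984  -0.0006 -0.1779]
 [ 0.0005 -1.      0.0006]]
2.6 [-92.3656 156.9869  25.2821]
```

```bash
python3 -m inch '-40 20 10 0; -80 60 0 0; -92 100 -10 0; -92 130 -20 0; -92 150 -20 0; -92 150 -20 0'; python3 - <<'E'
from h import *
np.set_printoptions(precision=4,suppress=True)
s=snap('wrist','w1.png')
import pickle;st=r.get_state();pickle.dump((s,st),open('w1.pkl','wb'));print(st['clock'],st['tool_pos'])
for n in('lock_pin_grip','fork_hole','plain_pin_grip'):
  for x in r.tip_of('wrist',n): print(n,np.round(x['centre'],1),round(x['p'],2),atz(ray(s,x['centre'],1),.071 if n[0]=='f' else .1))
for X in([.458,-.165,.1],[.483,.033,.071]):print(proj(s,np.array(X),1))
E
```

```text
clock: 3.2
tool_pos: [0.411, -0.1584, 0.2449]
eef_rot: [-0.455, 0.543, -0.54, 0.453]
contact_force: [-0.1, -0.4, 0.8]
opening: 1.001
3.25 [ 0.4122 -0.159   0.2463]
lock_pin_grip [ 71.1 440.7] 0.98 [ 0.5072 -0.2933  0.1   ]
lock_pin_grip [143.5 313.5] 0.87 [ 0.4561 -0.1638  0.1   ]
lock_pin_grip [ 82.8 364.7] 0.66 [ 0.5035 -0.2187  0.1   ]
fork_hole [152.2 137.2] 0.97 [0.4847 0.0346 0.071 ]
plain_pin_grip [120.9 363.3] 0.7 [ 0.4692 -0.212   0.1   ]
plain_pin_grip [115.3 435.8] 0.69 [ 0.4657 -0.2824  0.1   ]
[np.float64(141.22108522502688), np.float64(314.40026358825185)]
[np.float64(153.32831771263537), np.float64(138.6261465963212)]
```

View pics/w1.png

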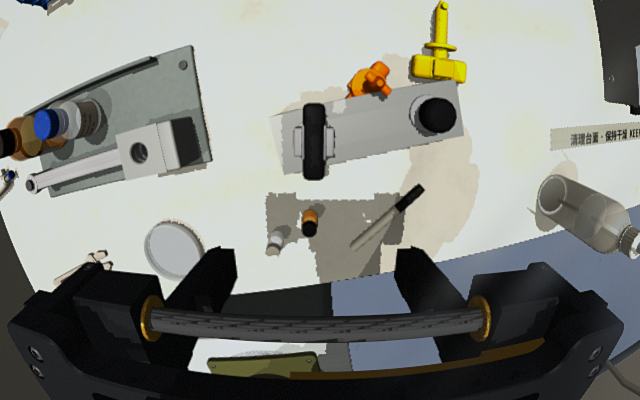

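The handle is at wrist (313,142), almost vertical in the picture, so the yaw already fits. The hole is at (138,153) and the plain knob at (435,115). Next I combine the views.

```bash
python3 - <<'E'
from h import *
import pickle
np.set_printoptions(precision=4,suppress=True)
s,st=pickle.load(open('w1.pkl','rb'))
S={c:r.snapshot(c) for c in('side','top')}
rs=[ray(S['side'],(167.3,305.5),0),ray(S['top'],(216.3,249.3),0),ray(s,(153,138.5),1)]
print('fork',tri(rs),tri(rs[1:]),[atz(a,.071) for a in rs])
rs=[ray(S['side'],(205.5,290),0),ray(S['top'],(229.2,334.9),0),ray(s,(142,313.3),1)]
print('pin',tri(rs),tri(rs[1:]),[atz(a,.1) for a in rs])
f=s['frame'].astype(int).sum(2); m=np.zeros_like(f,bool); m[98:185,296:330]=f[98:185,296:330]<150
yx=np.argwhere(m)
w=np.array([atz(ray(s,p,1),.114)[:2] for p in yx]);c=w.mean(0);print(len(yx),c)
print(yx.min(0),yx.max(0),'mid',atz(ray(s,(yx.min(0)+yx.max(0))/2,1),.112))
u=np.linalg.svd(w-c)[2][0];print('dir',np.degrees(np.arctan2(u[1],u[0])))
st=r.get_state();M=Ro.from_quat(st['eef_rot']).as_matrix();p=st['tool_pos'];print(M)
print(p,st['clock'],M.T@(np.array([.458,-.1645,.11])-p)*1000)
a=s['frame'][80:200,90:350,::-1];cv2.imwrite('pics/w1c.png',cv2.resize(a,None,fx=3,fy=3,interpolation=2))
E
```

```text
fork (array([0.4832, 0.0333, 0.0705]), [0.0008249756203012229, 0.001014158333442291, 0.00019129532800662017]) (array([0.4828, 0.0333, 0.0704]), [0.0006017227675468646, 0.000601722767546869]) [array([0.4841, 0.0326, 0.071 ]), array([0.4822, 0.0331, 0.071 ]), array([0.4834, 0.0331, 0.071 ])]
pin (array([ 0.4572, -0.1643,  0.0929]), [0.0005523804061099163, 0.0006077600531579561, 0.0009458717592738423]) (array([ 0.4574, -0.1642,  0.1011]), [0.00031091418533571013, 0.0003109141853356934]) [array([ 0.4587, -0.1736,  0.1   ]), array([ 0.4573, -0.1645,  0.1   ]), array([ 0.4575, -0.1639,  0.1   ])]
1524 [ 0.46   -0.1647]
[104 303] [179 325] mid [ 0.4594 -0.1649  0.112 ]
dir 169.6229336618161
[[-0.176   0.0028  0.9844]
 [-0.9844 -0.0008 -0.176 ]
 [ 0.0003 -1.      0.0029]]
[ 0.4136 -0.1595  0.2478] 3.5 [ -2.971  137.9581  44.2237]
```

View pics/w1c.png

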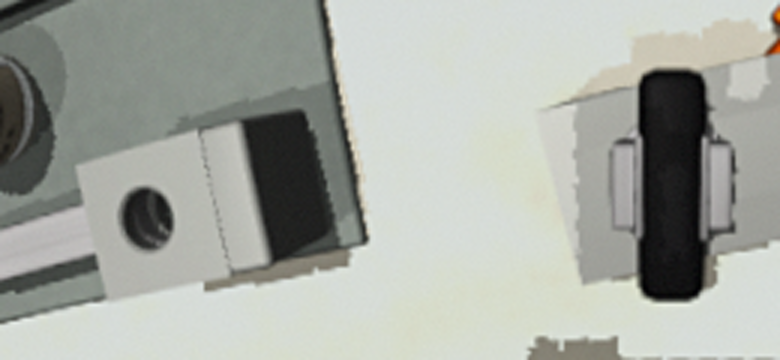

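```bash
python3 -m inch '-3 20 44 0; -3 50 44 0; -3 70 44 0; -3 70 44 0; -3 70 44 0; -3 70 44 0'; python3 - <<'E'
from h import *
np.set_printoptions(precision=4,suppress=True)
s=snap('wrist','w2.png')
st=r.get_state();M=Ro.from_quat(st['eef_rot']).as_matrix();p=st['tool_pos'];print(M,p)
print(st['clock'],M.T@(np.array([.458,-.1645,.093])-p)*1000)
for n in('lock_pin_grip',):
  for x in r.tip_of('wrist',n)[:3]: print(n,np.round(x['centre'],1),round(x['p'],2),atz(ray(s,x['centre'],1),.1))
E
```

```text
clock: 4.1
tool_pos: [0.4573, -0.1642, 0.1781]
eef_rot: [0.453, -0.541, 0.543, -0.454]
contact_force: [-0.6, 0.6, 0.5]
opening: 0.998
[[-0.1759  0.0027  0.9844]
 [-0.9844 -0.0008 -0.1759]
 [ 0.0003 -1.      0.0028]] [ 0.4572 -0.1643  0.1781]
4.15 [ 0.0801 85.0887  0.5505]
lock_pin_grip [113.1 463.2] 0.98 [ 0.5186 -0.2853  0.1   ]
lock_pin_grip [129.7 373. ] 0.76 [ 0.5148 -0.2146  0.1   ]
lock_pin_grip [204.4 312.9] 0.67 [ 0.468  -0.1636  0.1   ]
```

View pics/w2.png

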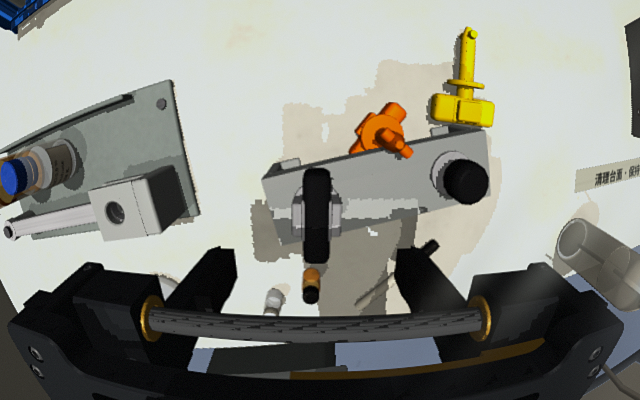

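The handle is centred between the open fingers, at (317,216). I triangulate from the two wrist views before descending.

```bash
python3 - <<'E'
from h import *
import pickle
np.set_printoptions(precision=4,suppress=True)
s1,_=pickle.load(open('w1.pkl','rb'));s=r.snapshot('wrist');f=s['frame'].astype(int).sum(2)
m=np.zeros_like(f,bool); m[160:270,300:334]=f[160:270,300:334]<150
n,l,_,_=cv2.connectedComponentsWithStats(m.astype(np.uint8));yx=np.argwhere(l==l[215,317]);print(yx.min(0),yx.max(0))
for e1,e2,nm in(((104,315),(yx[:,0].min(),317.5),'far'),((179,312.5),(263.5,315.5),'near')):
    print(nm,tri([ray(s1,e1,1),ray(s,e2,1)]))
for px in((168,317.5),(216,317),(263,316)):print(atz(ray(s,px,1),.113))
print('hole',tri([ray(s1,(152.5,138.5),1),ray(s,(211,116),1)]))
E
```

```text
[166 302] [263 332]
far (array([ 0.4912, -0.1713,  0.0787]), [9.126852711238652e-05, 9.126852711231172e-05])
near (array([ 0.4267, -0.158 ,  0.1141]), [0.00018292382673758755, 0.0001829238267375483])
[ 0.4968 -0.172   0.113 ]
[ 0.4633 -0.1657  0.113 ]
[ 0.4265 -0.1585  0.113 ]
hole (array([0.4832, 0.0395, 0.06  ]), [0.0006790059711591122, 0.0006790059711590627])
```

```bash
python3 -m inch '0 25 2 0; 0 50 2 0; 0 70 2 0; 0 80 2 0; 0 85 2 0; 0 85 2 0; 0 85 2 0' 1 15; python3 - <<'E'
from h import *
snap('side','s3.png');s=snap('wrist','w3.png')
a=cv2.imread('pics/s3.png')[130:300,200:420]
cv2.imwrite('pics/s3c.png',cv2.resize(a,None,fx=3.5,fy=3.5,interpolation=2))
E
```

```text
clock: 4.95
tool_pos: [0.4589, -0.1644, 0.0924]
eef_rot: [0.454, -0.542, 0.543, -0.454]
contact_force: [1.1, 0.2, -0.5]
opening: 0.999
```

View pics/s3c.png

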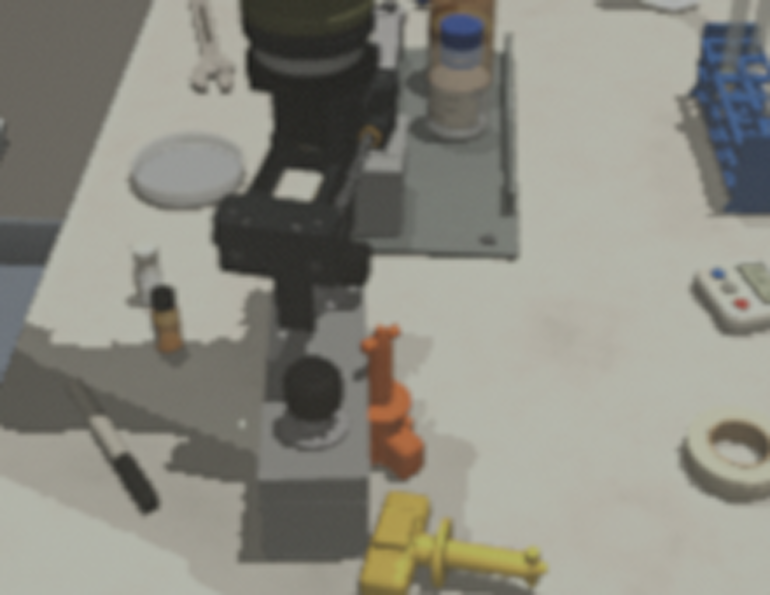

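View pics/w3.png

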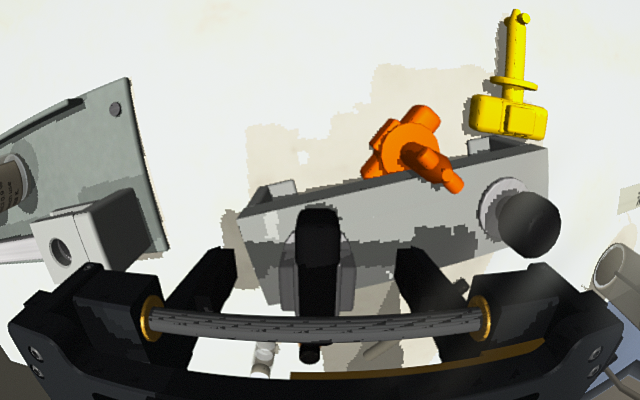

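The fingers straddle the buttons and the plain knob is clear of the right finger. The decoys have toppled by themselves and lie beside the stand. I squeeze now.

```bash
python3 -m inch '0 0 0 0; 0 0 0 0; 0 0 0 0; 0 0 0 0; 0 0 0 0; 0 0 0 0; 0 0 0 0; 0 0 0 0' -1 18
```

```text
clock: 5.85
tool_pos: [0.4584, -0.1644, 0.0917]
eef_rot: [0.454, -0.542, 0.542, -0.454]
contact_force: [0.7, -0.7, 1.3]
opening: 0.298
```

```bash
python3 -m inch '0 0 0 0; 0 0 0 0; 0 0 0 0; 0 0 0 0' -1 18
```

```text
clock: 6.25
tool_pos: [0.4584, -0.1644, 0.0918]
eef_rot: [0.454, -0.542, 0.542, -0.454]
contact_force: [0.2, -0.3, 3.5]
opening: 0.238
```

```bash
python3 -m inch '0 -6 0 0; 0 -15 0 0; 0 -25 0 0; 0 -38 0 0; 0 -52 0 0; 0 -66 0 0; 0 -80 0 0; 0 -95 0 0; 0 -105 0 0; 0 -105 0 0' -1 18; python3 - <<'E'
from h import *
np.set_printoptions(precision=4,suppress=True)
s=snap('side','s4.png');snap('wrist','w4.png')
a=cv2.imread('pics/s4.png')[100:300,180:420]
cv2.imwrite('pics/s4c.png',cv2.resize(a,None,fx=3,fy=3,interpolation=2))
st=r.get_state();M=Ro.from_quat(st['eef_rot']).as_matrix();p=st['tool_pos'];print(M,p)
print(M.T@(np.array([.4832,.0332,.197])-p)*1000)
E
```

```text
clock: 7.25
tool_pos: [0.4592, -0.1645, 0.1982]
eef_rot: [0.453, -0.541, 0.543, -0.455]
contact_force: [-0.6, 0.5, -1.3]
opening: 0.234
[[-0.1756  0.0001  0.9845]
 [-0.9845 -0.0001 -0.1756]
 [ 0.0001 -1.      0.0002]] [ 0.4583 -0.1643  0.1968]
[-198.7751   -0.2207  -10.1243]
```

View pics/s4c.png

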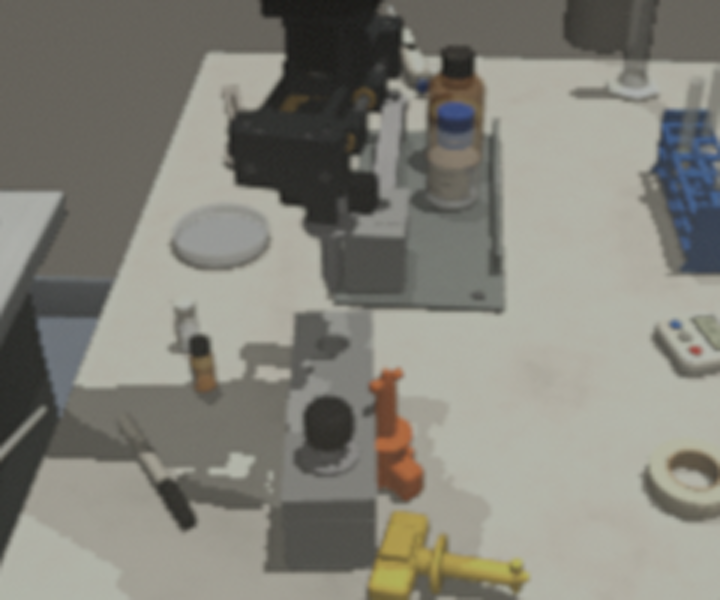

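View pics/w4.png

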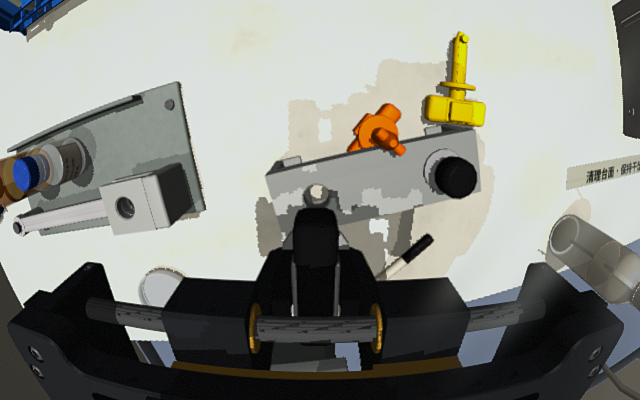

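The pin is out: the stand's bore shows empty, and the bright shank tip is at wrist (317,192). From that tip I work out how far the pin sits off the TCP.

```bash
python3 -m inch '-10 0 -1 0; -30 0 -2 0; -55 0 -4 0; -80 0 -5 0; -105 0 -6 0; -130 0 -7 0; -155 0 -8 0; -178 0 -9 0; -192 0 -10 0; -199 0 -10 0'; python3 -m inch '0 0 0 0; 0 0 0 0; 0 0 0 0'; python3 - <<'E'
from h import *
np.set_printoptions(precision=4,suppress=True)
s=snap('wrist','w5.png');
import pickle
st=r.get_state();pickle.dump((s,st),open('w5.pkl','wb'));M=Ro.from_quat(st['eef_rot']).as_matrix();p=st['tool_pos'];print(p)
t=r.snapshot('top');q=r.snapshot('side')
for n,ss in(('top5',t),('side5',q)):
  a=ss['frame'][130:260,200:300] if n=='top5' else ss['frame'][100:230,240:400]
  cv2.imwrite('pics/%s.png'%n,cv2.resize(a[:,:,::-1],None,fx=4,fy=4,interpolation=2))
a=s['frame'][140:300,220:420,::-1];cv2.imwrite('pics/w5c.png',cv2.resize(a,None,fx=3.5,fy=3.5,interpolation=2))
E
```

```text
clock: 8.35
tool_pos: [0.4829, 0.036, 0.196]
eef_rot: [-0.455, 0.542, -0.541, 0.455]
contact_force: [-0.5, 1.1, -2.0]
opening: 0.236
clock: 8.65
tool_pos: [0.4832, 0.0322, 0.1966]
eef_rot: [0.454, -0.542, 0.543, -0.453]
contact_force: [0.2, -0.4, -2.0]
opening: 0.233
[0.4833 0.0323 0.1966]
```

View pics/w5c.png

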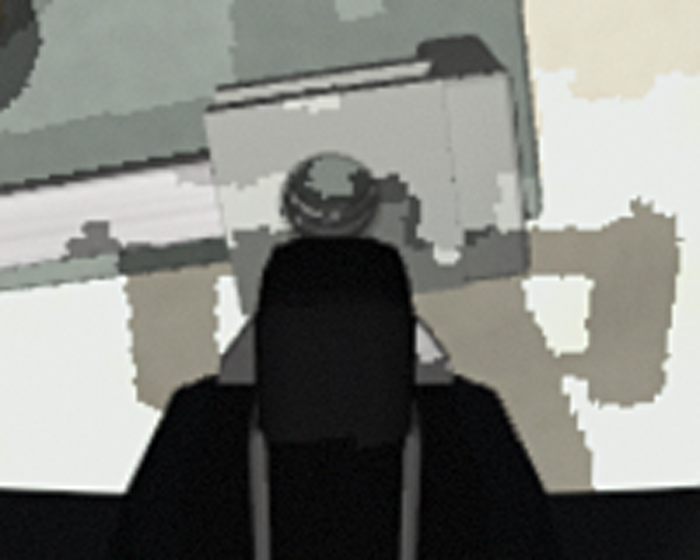

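View pics/side5.png

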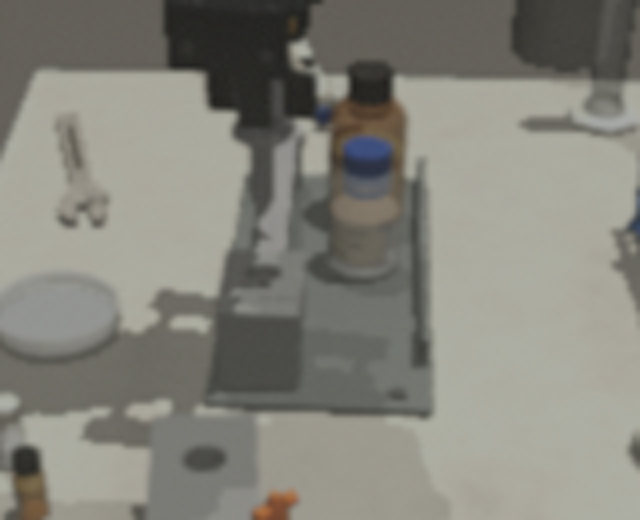

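View pics/w5.png

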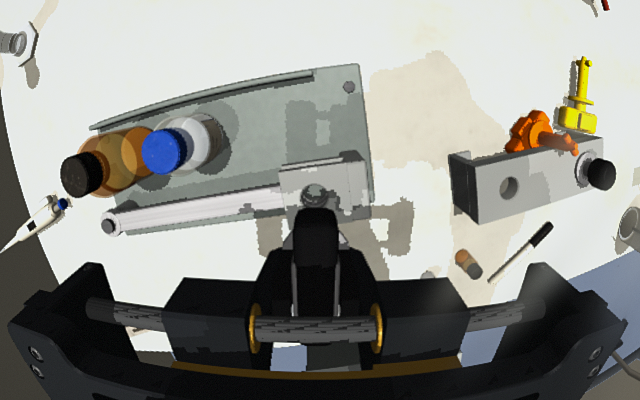

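```bash
python3 - <<'E'
from h import *
import pickle
np.set_printoptions(precision=4,suppress=True)
s,st=pickle.load(open('w5.pkl','rb'))
print('hole from w5',atz(ray(s,(195.7,314.3),1),.071), 'pred px',proj(s,np.array([.4832,.0332,.071]),1))
print('edges',[atz(ray(s,(140+b/3.5,220+a/3.5),1),.071) for a,b in((283,195),(377,195),(330,152))])
q=r.snapshot('side');p=np.array(r.get_state()['tool_pos']);gz=p[2]+.0085
for dz in(-.03,-.06,-.088):print('axis px side',dz,proj(q,np.array([p[0],p[1],gz+dz]),0))
a=q['frame'][110:180,280:340];cv2.imwrite('pics/side5b.png',cv2.resize(a[:,:,::-1],None,fx=9,fy=8,interpolation=2))
E
```

```text
hole from w5 [0.4856 0.0334 0.071 ] pred px [np.float64(198.211298342181), np.float64(315.03123108431055)]
edges [array([0.4877, 0.0452, 0.071 ]), array([0.4835, 0.0217, 0.071 ]), array([0.4967, 0.0314, 0.071 ])]
axis px side -0.03 [np.float64(132.56161341780137), np.float64(305.07274376002925)]
axis px side -0.06 [np.float64(143.02770261993228), np.float64(305.1375781146548)]
axis px side -0.088 [np.float64(152.44028165304584), np.float64(305.1958862826045)]
```

View pics/side5b.png

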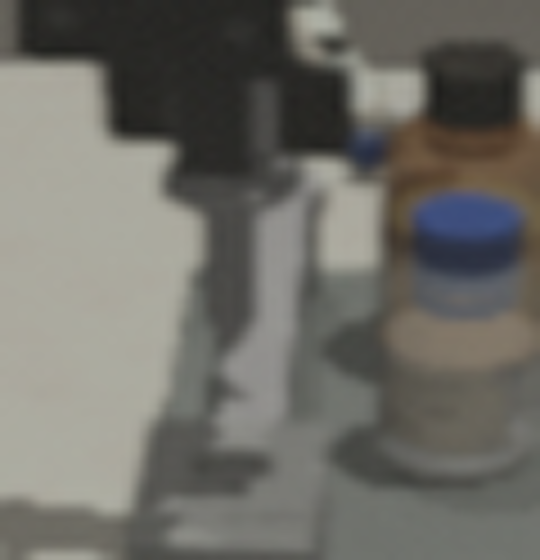

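Side view: the shank axis is at column 305.5 against a predicted 305.1, and the tip hovers over the hole. Only about 1 mm of correction is needed, so I descend in stages with force checks.

```bash
python3 -m inch '-1 5 1 0; -1 15 1 0; -1 25 1 0; -1 35 1 0; -1 42 1 0; -1 47 1 0; -1 52 1 0; -1 57 1 0; -1 57 1 0'; python3 - <<'E'
from h import *
q=snap('side','side6.png')
a=q['frame'][110:190,270:340];cv2.imwrite('pics/side6b.png',cv2.resize(a[:,:,::-1],None,fx=8,fy=7,interpolation=2))
E
```

```text
clock: 9.75
tool_pos: [0.4844, 0.0342, 0.1392]
eef_rot: [-0.454, 0.542, -0.542, 0.454]
contact_force: [-0.0, 0.3, -1.9]
opening: 0.233
```

View pics/side6b.png

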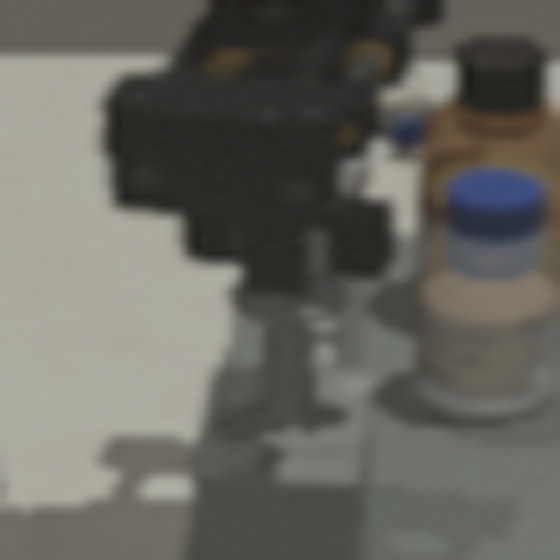

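```bash
python3 -m inch '0 5 0 0; 0 10 0 0; 0 15 0 0; 0 20 0 0; 0 25 0 0; 0 25 0 0'; python3 -m inch '0 5 0 0; 0 10 0 0; 0 14 0 0; 0 17 0 0; 0 19 0 0; 0 19 0 0; 0 19 0 0'
```

```text
clock: 10.4
tool_pos: [0.4842, 0.0342, 0.114]
eef_rot: [-0.454, 0.542, -0.542, 0.454]
contact_force: [0.4, -0.3, -1.7]
opening: 0.236
clock: 11.1
tool_pos: [0.4847, 0.0342, 0.0957]
eef_rot: [0.454, -0.542, 0.542, -0.454]
contact_force: [0.0, -0.4, -1.7]
opening: 0.237
```

```bash
python3 -m inch '0 1 0 0; 0 2 0 0; 0 3 0 0; 0 3.5 0 0; 0 3.5 0 0; 0 3.5 0 0'; python3 - <<'E'
from h import *
q=snap('side','side7.png');w=snap('wrist','w7.png')
a=q['frame'][110:190,270:340];cv2.imwrite('pics/side7b.png',cv2.resize(a[:,:,::-1],None,fx=8,fy=7,interpolation=2))
E
```

```text
clock: 11.7
tool_pos: [0.4848, 0.0342, 0.0928]
eef_rot: [0.454, -0.542, 0.542, -0.454]
contact_force: [-1.2, -0.0, 5.2]
opening: 0.235
```

View pics/side7b.png

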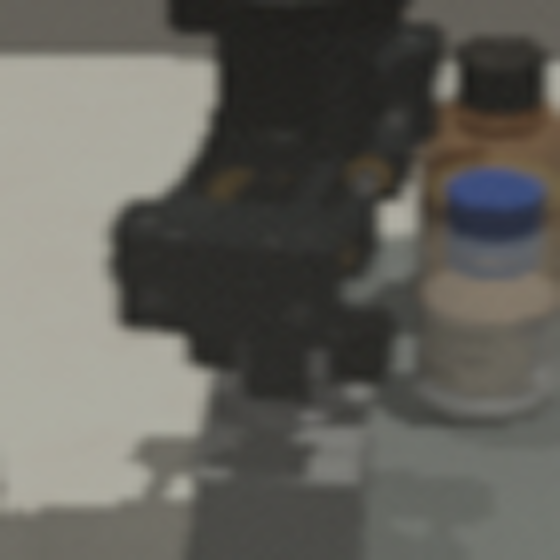

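View pics/w7.png

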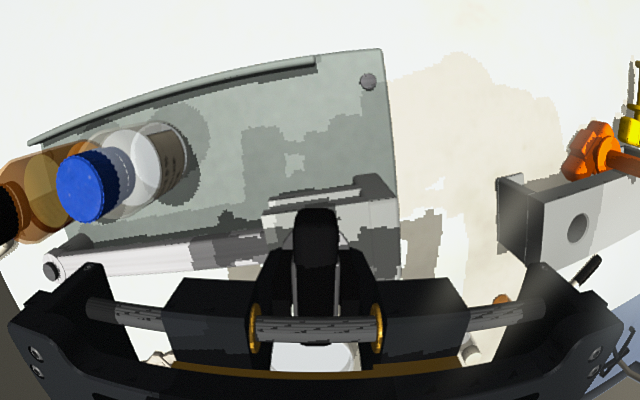

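Force rose to +5 N exactly at the predicted seating height (TCP z 0.0928), so the shoulder is on the fork. I release and retreat.

```bash
python3 -m inch '0 0 0 0; 0 0 0 0; 0 0 0 0; 0 0 0 0; 0 0 0 0; 0 0 0 0; 0 0 0 0; 0 0 0 0' 0.5; python3 -m inch '0 -10 0 0; 0 -30 0 0; 0 -55 0 0; 0 -85 0 0; 0 -115 0 0; -0 -145 -20 0; 0 -165 -50 0; 0 -165 -50 0; 0 -165 -50 0'; python3 - <<'E'
from h import *
np.set_printoptions(precision=4,suppress=True)
S={c:snap(c,c+'8.png') for c in('side','top','wrist')}
for c in S:
  for n in('lock_pin_grip','plain_pin_grip'):
    print(c,n,[(np.round(x['centre'],1).tolist(),round(x['p'],2)) for x in r.tip_of(c,n)])
  print(proj(S[c],np.array([.484,.0335,.101]),c=='wrist'))
a=S['side']['frame'][120:290,220:420,::-1];cv2.imwrite('pics/s8c.png',cv2.resize(a,None,fx=3.5,fy=3.5,interpolation=2))
E
```

```text
clock: 12.6
tool_pos: [0.4847, 0.0342, 0.0922]
eef_rot: [0.454, -0.542, 0.542, -0.454]
contact_force: [-0.4, 0.0, -0.2]
opening: 0.749
clock: 13.5
tool_pos: [0.4355, 0.0431, 0.2582]
eef_rot: [0.453, -0.542, 0.542, -0.455]
contact_force: [0.1, 0.3, 0.2]
opening: 0.748
side lock_pin_grip [([286.9, 311.7], 0.98), ([156.6, 304.5], 0.94), ([253.2, 306.7], 0.76)]
side plain_pin_grip [([242.4, 290.2], 0.55)]
[np.float64(157.60539078399086), np.float64(305.4368664826113)]
top lock_pin_grip [([210.8, 396.8], 0.87), ([211.8, 359.7], 0.66)]
top plain_pin_grip [([225.4, 389.8], 0.67)]
[np.float64(214.86554095576096), np.float64(246.89347490065572)]
wrist lock_pin_grip [([85.7, 553.7], 0.97), ([140.7, 316.4], 0.8), ([90.5, 500.1], 0.7)]
wrist plain_pin_grip [([125.5, 571.4], 0.56)]
[np.float64(139.14078148392844), np.float64(317.0590789531477)]
```

View pics/s8c.png

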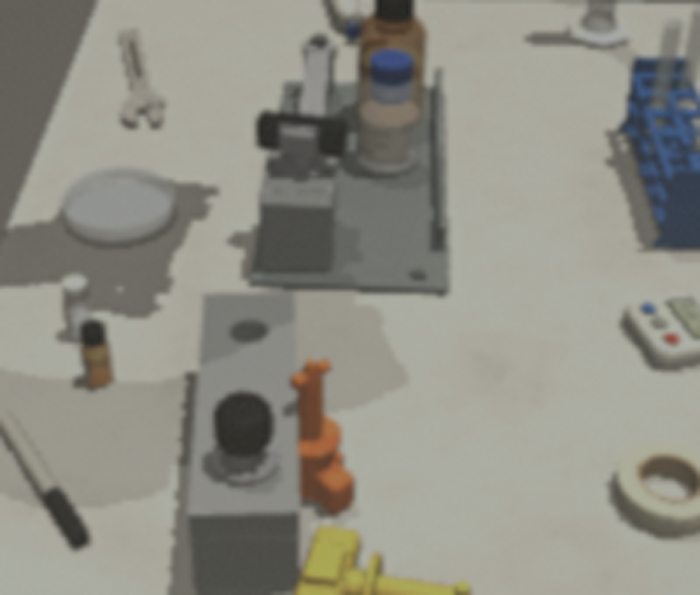

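View pics/wrist8.png

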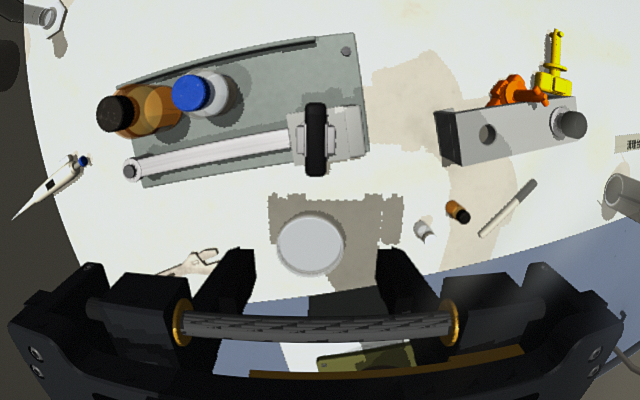

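The pin stands upright on the fork at wrist (316,140), against a prediction of (317,139). Its buttons are out (about 38 px across, against a 21 px handle for 20 mm, so about 36 mm). The plain pin is unmoved and the gripper is clear.

```bash
python3 - <<'E'
from h import *
st=r.get_state();print(st['clock'],st['contact_force']);print(r.finish_job())
E
```

```text
13.95 [-0.16622465 -0.24512695  0.40485911]
the job is handed in; nothing more can be done
None
```

I squeezed the T-handled pin's buttons with an 18 N grip, lifted it out of the stand, and slid it down through the fork and gate bar. Contact rose to about 5 N at the expected seating height. I then released it, backed away and handed the job in at about 14 s.

**Last checks:**
- **Pin position:** it stands upright on the fork, within about 2 px of the predicted seated position in the side and wrist views. The top view's detector did not report it after placing.
- **Buttons:** they look sprung out, about 36 mm across by eye in the wrist view. I had no direct reading of the button joint.
- **Plain pin:** the side view's detection moved by less than 1.5 px from the start; the top view's by about 3 px, roughly 6 mm. Both are within the 20 mm limit.
- **Robot:** the gripper was clear, with about 0.5 N on the wrist force sensor, which is at noise level.

**Disagreements:** estimates of the hole's x position differed between views by about 2 mm (0.4832 and 0.4856 m). I aimed for about 0.484 m, and the pin went in with no side load.

The two decoy pins toppled early in the run, before any contact was felt, and lie on the worktop beside the stand.

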